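Seat a pipe nipple by feel and clamp it

TASK

Stand the bronze pipe nipple in the round socket of the clamping block and press it down until you feel it land solidly on the hidden depth stop: firmly, about 15 N held for a moment, but never so hard as to bend the stop (25 N). Only then lead the hinged clamp gently down until its rubber pad rests on the nipple's top, and let go; leave everything else on the counter where it is.

Things in the scene. Friction and masses are not known exactly. Their poses are not given: they have to be found in the camera images.
- nipple_center (a point): centre (half-way up, on the axis) of the bronze pipe nipple: a plugged, solid round piece 33 mm in diameter and 110 mm long with flat ends, about 0.33 kg, standing upright in the tray. Its z axis runs along its length, up; either end may go down (it need not be turned).
- fixture: blue-grey iron clamping block fixed to the counter, 90 x 90 mm, 70 mm tall, with an upright round socket. Origin on the socket's axis at counter level. In the socket, out of sight, a friction-held seat, its top 44 to 50 mm above the counter, catches the nipple; it slides down against a steady 7 N or so and never springs back. Hinge posts (149 mm tall) stand about 85 mm to +y.
- socket_mouth (a point): centre of the socket's mouth, 70 mm above the counter; bore 36 mm, 3 mm chamfer. Under the seat a rubber-faced stop (15 N per mm) is set 8 to 34 mm above the counter, differently each time; no reading shows it. The nipple is home only when its bottom bears on the stop: the push then rises clearly past the seat's 7 N. About 15 N is a firm push, over 25 N bends the stop.
- clamp (a joint): angle of the hinged steel clamp: 0 = level, pointing along the block's -y over the socket; grows as it swings up. Starts open, leaning back past upright (1.85 to 2.1 rad, limit 2.2). Hinge friction 0.2 N m: it stays put above about 1 rad but falls by its own weight (0.4 kg) below that, so lead it down. On a nipple that is home it rests between about -0.08 and 0.32 rad.
- clamp_hinge (a point): middle of the clamp's hinge axis (along the block's x), 137 mm above the counter, 85 mm to +y of the socket's axis. The clamp is a bar 24 mm wide, 10 mm thick; its round rubber pad, 36 mm across, 85 mm from the hinge, face 13 mm under the bar's middle line, comes down on the nipple's top. Its weight cannot drive the nipple home.
- clamp_grip (a point): middle of the clamp's red handle, a round rod 12 mm thick along the block's x, 145 mm from the hinge axis at the clamp's free end; it sticks out to -x, free from 12 to 75 mm from the clamp's middle plane (this point is at 45 mm)
- jar: closed clear glass jar of rusted lag screws, 80 mm across, 116 mm tall; origin at the centre of its underside. To be left alone.
- can: blue steel can, 66 mm across, 110 mm tall; origin at the centre of its underside. To be left alone.
- offcut: wooden offcut, 80 x 110 x 40 mm tall; origin at the centre of its underside. To be left alone.
- tape: yellow tape measure, 70 x 35 x 65 mm tall; origin at the centre of its underside. To be left alone.
- wrench: chrome wrench lying flat, 200 mm long along its x; origin at the centre of its underside. To be left alone.
- hammer: hammer lying flat, 280 mm long along its x; origin at the centre of its underside. To be left alone.
- coupling: dark steel pipe coupling, 42 mm outside, 40 mm tall, standing in the tray beside the nipple; origin at the centre of its underside. To be left alone.
- tray: grey plastic tray, 140 (x) x 200 (y) x 30 mm tall, wall and floor 4 mm; the nipple and the coupling stand in it; origin at the centre of its underside. To be left alone.
There are look-alikes about, which are no part of the job. Of the things that look like the part that bears nipple_center, the smallest one is meant.

How it is judged:
By the outcome, as a careful person would: the job done as asked, in the order asked, and still so for the second after the job is handed in, with the robot touching nothing.
It also fails if it takes over 70 s, if anything falls off the work surface, if the arm or the gripper's body presses on something with over 40 N, if the wrist force passes 120 N, or if a joint passes its speed limit or range.

ROBOT

A 6-joint arm with a two-finger parallel gripper is mounted at the origin on the work surface. World frame = base frame: x ahead of the robot, y to its left, z up, the work surface at z = 0. Lengths are in m, angles in rad, forces in N, time in s.
With the tool pointing down it reaches from about 0.15 to 0.775 m from the base axis. Payload 6.1 kg.
Tool frame: the origin (TCP) lies at the very end of the fingers, on their centre line; the grasp point (between the pads) lies 19 mm behind it (ctrl.tcp_to_grasp is the z of the grasp point in the tool frame, in m); z points along the fingers, y is the line along which they close (so a half turn about z gives the same grasp; the last joint's range is limited). The gripper opens to 85 mm and grips with 20 to 120 N. Pads are 22 mm wide; open, the fingers measure 114 mm over their backs; the gripper's body (76 mm by 85 mm) begins 54 mm behind the grasp point. The pads swing forward as they close: fully open they stand 13 mm farther back than shut.
Start: joints at [-1.133, 0.126, -0.04, 1.405, 0, 1.571], TCP at [0.223, -0.475, 0.231] pointing down, gripper open.
Joint ranges: [-2.72, 2.72], [-0.95, 1.95], [-1.27, 1.35], [-1.78, 2.02], [-1.46, 1.47], [-3.14, 3.14]. Speed limits (rad/s): [2.39, 2.39, 3.01, 3.14, 3.14, 3.14].

INTERFACE

Orientations are given as a unit quaternion [w, x, y, z].
In Python, from station import readout, viewer, job, ctrl gives the robot as it stands.
- The arm moves only by the shell command python3 -m creep 'ROWS' [OPENING]. ROWS is JSON, a list of rows, each an object of numbers: "x", "y", "z": the shift along the world's x, y, z in m; "yaw": the turn about the world's z in degrees. A call has 1 to 20 rows; each row shifts and turns the commanded pose from where the row before left it; what a row does not reach is not made up. A row lasts 1/12 s, in which the tool goes at most 41.7 mm and 7.16 degrees, less where a joint would pass 70% of its speed; a pose out of reach is approached as far as the arm can. A call is refused whole if a number of a shift passes 0.0417 or a number of a turn 7.16, either way. A call with a gripper value outside its range is refused whole. OPENING is the finger opening in m, from 0 to 0.0854, set as the call begins (- or left out, the last holds). The fingers move at their own pace and stop on an object; the grip force is fixed at half the most. Time passes only in rows, so rows that do not move let the fingers close. It gives the time, the measured TCP pose, the force, the opening and the grip force at its end, in the units of the state.
- readout.state(): the state, without advancing time (a new reading comes with each control period).
- viewer.read_camera(name): name is "scene" or "top"; returns (picture, depth): 400x640x3 uint8, red, green, blue; 400x640 float32, m along the optical axis (not along the pixel's ray), 0 where there is no reading.
- viewer.camera_model(name): a dict with "mtx" (3x3 intrinsics, pixels), "rvec" (rotation vector, rad) and "tvec" (3), from world to camera coordinates, as OpenCV has them. Camera axes: x right, y down, z forward; pixel columns grow to the right and rows downward; lengths in m; the calibration is good to about 2 mm. A picture is of the moment at which its call begins. camera_model takes no time and is no camera call.
- job.hand_in(): hands the job in; it is judged then, once.
The state is a dict: "time": time; "joints": joint angles; "joint_vel": joint speeds; "joint_efforts": joint torques, N m; "eef_pos": TCP position; "ee_rot": TCP orientation; "force": force on the tool from outside, world axes, zero at the start; "torque": the same for the moment, N m; "finger_gap": finger opening in m; "gripper_force": force on a finger pad.
Only numpy, scipy, OpenCV 4.12 (cv2) and the standard library are available. Lean on these libraries where they do the work, as an engineer would, in place of code of your own. Each camera call takes 0.05 s, during which the arm holds its last target. There are 200 camera calls.

## Working session

There is one attempt and no reset: what is moved stays moved. The work goes in short steps, Python scripts to look and compute and a shell command to move; the robot and the scene stay as the last step left them, time stands still between calls to the robot, and variables do not carry over. Pictures are saved under pics/ and viewed, at most 10 in all, crops included, and the job is handed in when it is done.

```bash
ls; mkdir -p pics; cat > h.py <<'E'
import numpy as np, cv2
from station import readout, viewer, job, ctrl
def grab(n,tag):
    im,d=viewer.read_camera(n); cv2.imwrite(f'pics/{tag}.png',im[:,:,::-1]); np.save(f'{tag}.npy',d); np.save(f'{tag}_im.npy',im); return im,d
def world(n,d):
    m=viewer.camera_model(n); K=np.array(m['mtx']);R=cv2.Rodrigues(np.array(m['rvec'],float))[0];t=np.array(m['tvec'],float).ravel()
    v,u=np.mgrid[:d.shape[0],:d.shape[1]]
    c=np.stack([(u-K[0,2])/K[0,0]*d,(v-K[1,2])/K[1,1]*d,d],-1)
    return (c-t)@R
E
python3 - <<'E'
from h import *
for n in('top','scene'):
    grab(n,n+'0'); m=viewer.camera_model(n); R=cv2.Rodrigues(np.array(m['rvec'],float))[0]; print(n,-R.T@np.array(m['tvec'],float).ravel(),R[2],np.array(m['mtx'])[0,0])
print(readout.state())
E
```

```text
pics
top [ 0.3672993  -0.01414866  1.42082088] [ 0.15231343  0.02595847 -0.98799128] 416.9584304756381
scene [ 1.21541868 -0.03067657  0.80168749] [-0.68474141  0.01810431 -0.72856121] 368.04646481277797
{'time': 0.1, 'joints': array([-1.13298307e+00,  1.26351931e-01, -4.04885938e-02,  1.40539505e+00,
       -8.89827556e-06,  1.57082601e+00]), 'joint_vel': array([ 0.00131031, -0.00194557,  0.00208867, -0.0001039 , -0.00261893,
        0.00050885]), 'joint_efforts': array([ 1.58681836e-03, -4.36907351e+01,  3.53604698e+01,  1.37526015e-02,
        1.28884149e-04,  9.28311721e-06]), 'eef_pos': array([ 0.22242572, -0.47516126,  0.23059785]), 'ee_rot': array([-7.01480559e-04,  9.76138442e-01,  2.17147933e-01, -1.60628393e-04]), 'force': array([ 0.15419473, -0.02653888, -0.14089764]), 'torque': array([-0.02913298, -0.0101007 ,  0.02920227]), 'gripper_force': 0.0, 'finger_gap': 0.08529251419287784}
```

View pics/top0.png

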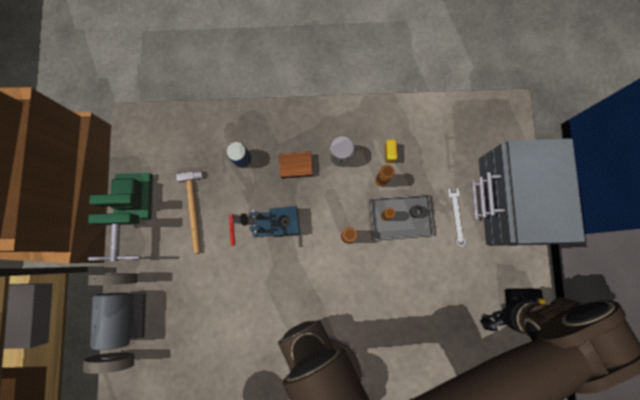

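View pics/scene0.png

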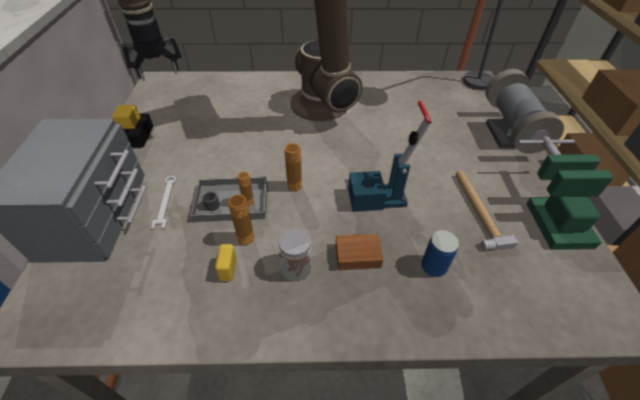

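The top view shows three bronze look-alikes: (349,235) loose, (385,176) loose with a collar, and (389,213) in the tray. The one in the tray fits, since it looks shortest and thinnest and stands beside the coupling at (418,211). I'll measure all three and enlarge a crop to confirm.

```bash
python3 - <<'E'
from h import *
im=np.load('scene0_im.npy');cv2.imwrite('pics/crop1.png',np.hstack([cv2.resize(im[130:260,180:320,::-1],None,fx=2.8,fy=4*.7,interpolation=cv2.INTER_CUBIC),cv2.resize(im[90:220,335:475,::-1],None,fx=2.8,fy=2.8,interpolation=cv2.INTER_CUBIC)]))
for n in('top','scene'):
    im=np.load(n+'0_im.npy');P=world(n,np.load(n+'0.npy')); hsv=cv2.cvtColor(im,cv2.COLOR_RGB2HSV)
    np.save(n+'P.npy',P)
    h,s,v=[hsv[...,i] for i in range(3)]
    m=((h>5)&(h<20)&(s>150)&(v>60)&(P[...,2]>.012)&(P[...,0]<.75)&(abs(P[...,1])<.3)).astype(np.uint8)
    k,l,st,c=cv2.connectedComponentsWithStats(m)
    for i in range(1,k):
        if st[i,4]<25: continue
        p=P[l==i]; z=p[:,2].max(); t=p[p[:,2]>np.percentile(p[:,2],97)-.006]
        print(n,'bronze',c[i].round(),st[i,4],'zmax',np.percentile(p[:,2],97).round(4),'topmid',((t.max(0)+t.min(0))/2).round(4),'ext',np.ptp(t,axis=0).round(4),'allmean',p.mean(0).round(4),np.ptp(p,axis=0).round(3))
    m=((h>172)|(h<4))&(s>170)&(v>80)&(P[...,2]>.1)&(P[...,1]>0)&(P[...,1]<.5)
    p=P[m];print(n,'red',m.sum(),p.mean(0).round(4),p.min(0).round(4),p.max(0).round(4))
    q=(h>95)&(h<115)&(s>80)&(abs(P[...,2]-.07)<.006)&(P[...,1]>0)&(P[...,1]<.4)&(P[...,0]<.55)
    p=P[q];r=cv2.minAreaRect(p[:,:2].astype(np.float32));print(n,'block top',q.sum(),r,np.median(p[:,2]))
    g=(abs(P[...,2]-.026)<.008)&(P[...,1]<-.05)&(P[...,1]>-.35)&(P[...,0]<.6)&(P[...,0]>.2)
    p=P[g];print('tray',cv2.minAreaRect(p[:,:2].astype(np.float32)),len(p))
E
```

```text
top bronze [296. 165.] 682 zmax 0.0449 topmid [0.5475 0.0605 0.7299] ext [0.3603 0.1494 1.3819] allmean [0.6863 0.0813 0.0512] [0.363 0.15  1.396]
top bronze [385. 175.] 207 zmax 0.1553 topmid [ 0.6309 -0.208   0.1535] ext [0.038  0.0368 0.0084] allmean [ 0.6272 -0.204   0.1279] [0.038 0.04  0.145]
top bronze [388. 214.] 92 zmax 0.118 topmid [ 0.507  -0.2136  0.1156] ext [0.0259 0.0248 0.0073] allmean [ 0.5063 -0.2114  0.1013] [0.026 0.029 0.09 ]
top bronze [349. 235.] 156 zmax 0.1557 topmid [ 0.4426 -0.0853  0.1537] ext [0.0365 0.0397 0.0079] allmean [ 0.4407 -0.0837  0.1473] [0.039 0.041 0.081]
top red 72 [0.4515 0.2454 0.2806] [0.4161 0.2402 0.2763] [0.4934 0.2505 0.2842]
top block top 466 ((0.49532902240753174, 0.1344793438911438), (0.0860648900270462, 0.11306652426719666), 3.9162991046905518) 0.0692614268756348
tray ((0.5006574392318726, -0.20813988149166107), (0.14082108438014984, 0.28902435302734375), 2.787168264389038) 246
scene bronze [293. 166.] 551 zmax 0.1523 topmid [ 0.4459 -0.0856  0.1506] ext [0.0394 0.0331 0.0085] allmean [ 0.4589 -0.0851  0.0969] [0.042 0.037 0.143]
scene bronze [242. 210.] 996 zmax 0.1522 topmid [ 0.637  -0.2079  0.1501] ext [0.0399 0.0406 0.0079] allmean [ 0.6152 -0.207   0.0963] [0.158 0.041 0.142]
scene bronze [359. 263.] 227 zmax 0.0381 topmid [0.7262 0.0808 0.0371] ext [0.0177 0.1018 0.0094] allmean [0.732  0.082  0.0264] [0.018 0.103 0.03 ]
scene red 42 [0.4531 0.243  0.2794] [0.4202 0.2385 0.2765] [0.5026 0.248  0.282 ]
scene block top 691 ((0.4981151819229126, 0.14714685082435608), (0.08981669694185257, 0.13938836753368378), 4.109431743621826) 0.06887082314408999
tray ((0.5014089345932007, -0.2076966017484665), (0.14351151883602142, 0.2903923988342285), 2.3145651817321777) 588
```

View pics/crop1.png

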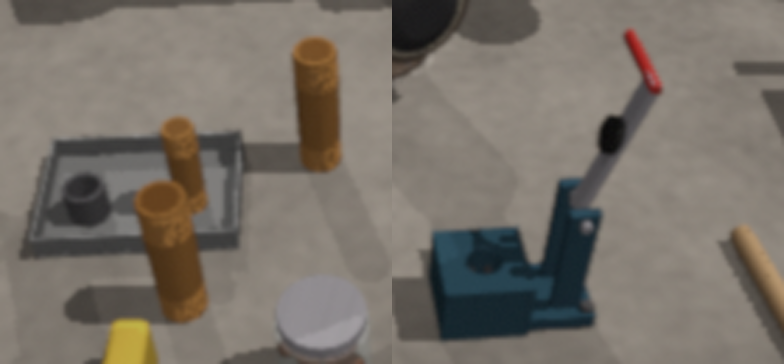

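The enlarged crop confirms it: the piece in the tray is clearly shorter and thinner than the other two, whose tops are at 0.15 m against 0.115 m. Next I'll refine the nipple axis and the socket and clamp geometry.

```bash
python3 - <<'E'
from h import *
from scipy.optimize import least_squares
for n in('top','scene'):
    P=np.load(n+'P.npy'); im=np.load(n+'0_im.npy'); hsv=cv2.cvtColor(im,cv2.COLOR_RGB2HSV); h,s,v=[hsv[...,i] for i in range(3)]
    a=(np.hypot(P[...,0]-.507,P[...,1]+.213)<.035)&(P[...,2]>.05)&(P[...,2]<.125)
    p=P[a]; t=p[p[:,2]>np.percentile(p[:,2],95)-.007]
    print(n,'nip ztop',np.percentile(p[:,2],[50,90,97]).round(4),'top mean',t.mean(0).round(4),'ext',np.ptp(t,axis=0).round(3),len(t))
    sd=p[p[:,2]<.108]
    if len(sd)>20:
        for k in (1,): 
            r=least_squares(lambda c:np.hypot(sd[:,0]-c[0],sd[:,1]-c[1])-.0165,[.505,-.213],loss='soft_l1',f_scale=.002); print(' side fit',r.x.round(4),len(sd),np.abs(r.fun).mean().round(4))
    q=(abs(P[...,2]-.07)<.007)&(P[...,1]>0.06)&(P[...,1]<.19)&(P[...,0]<.58)&(P[...,0]>.4)
    p=P[q]
    for y in np.arange(.07,.2,.01):
        w=p[abs(p[:,1]-y)<.005]
        if len(w): print('  y %.2f x %.4f %.4f n%d'%(y,w[:,0].min(),w[:,0].max(),len(w)))
    for x in np.arange(.44,.56,.015):
        w=p[abs(p[:,0]-x)<.0075]
        if len(w): print('  x %.3f ymin %.4f'%(x,w[:,1].min()))
    hole=(np.hypot(P[...,0]-.497,P[...,1]-.127)<.03)&((P[...,2]<.06))
    pp=P[hole]; print(' hole',hole.sum(),pp.mean(0).round(4),np.ptp(pp,axis=0).round(3)) if hole.sum() else 0
    m=((h>172)|(h<4))&(s>120)&(v>60)&(P[...,2]>.25)&(P[...,1]>0)&(P[...,1]<.5); p=P[m]; c=p.mean(0);d=np.linalg.svd(p-c)[2][0]; print(' red dir',d.round(3),'range',((p-c)@d).min().round(4),((p-c)@d).max().round(4),c.round(4),np.degrees(np.arctan(d[1]/d[0])))
E
```

```text
top nip ztop [0.1127 0.1168 0.118 ] top mean [ 0.5098 -0.2162  0.1142] ext [0.032 0.032 0.009] 81
 side fit [ 0.5107 -0.2175] 32 0.0004
  y 0.08 x 0.4583 0.5433 n67
  y 0.09 x 0.4553 0.5445 n87
  y 0.10 x 0.4553 0.5441 n85
  y 0.11 x 0.4556 0.5442 n59
  y 0.12 x 0.4530 0.5416 n54
  y 0.13 x 0.4533 0.5421 n55
  y 0.14 x 0.4534 0.5422 n79
  y 0.15 x 0.4537 0.5392 n79
  y 0.16 x 0.4508 0.5391 n76
  y 0.17 x 0.5065 0.5388 n11
  y 0.19 x 0.4673 0.4714 n2
  x 0.455 ymin 0.0762
  x 0.470 ymin 0.0760
  x 0.485 ymin 0.0756
  x 0.500 ymin 0.0760
  x 0.515 ymin 0.0785
  x 0.530 ymin 0.0782
  x 0.545 ymin 0.0810
 hole 93 [0.5024 0.1255 0.0246] [0.033 0.032 0.067]
 red dir [-0.997 -0.074 -0.003] range -0.0419 0.0414 [0.457  0.2454 0.2803] 4.261091662979307
scene nip ztop [0.0941 0.114  0.115 ] top mean [ 0.5128 -0.2151  0.1127] ext [0.029 0.032 0.009] 94
 side fit [ 0.5091 -0.2162] 181 0.0008
  y 0.07 x 0.4597 0.4597 n1
  y 0.08 x 0.4533 0.5449 n70
  y 0.09 x 0.4547 0.5471 n90
  y 0.10 x 0.4549 0.5446 n84
  y 0.11 x 0.4545 0.5439 n68
  y 0.12 x 0.4538 0.5449 n60
  y 0.13 x 0.4512 0.5435 n61
  y 0.14 x 0.4514 0.5423 n84
  y 0.15 x 0.4506 0.5424 n87
  y 0.16 x 0.4500 0.5402 n84
  y 0.17 x 0.4637 0.5416 n28
  y 0.19 x 0.4692 0.4725 n3
  x 0.455 ymin 0.0742
  x 0.470 ymin 0.0759
  x 0.485 ymin 0.0777
  x 0.500 ymin 0.0770
  x 0.515 ymin 0.0784
  x 0.530 ymin 0.0798
  x 0.545 ymin 0.0812
 hole 73 [0.4838 0.1258 0.049 ] [0.019 0.03  0.032]
 red dir [ 0.997  0.074 -0.007] range -0.0449 0.0419 [0.4608 0.2442 0.2793] 4.248160655107283
```

```bash
python3 -m creep '[{"x":0.014,"y":0.013,"yaw":7},{"x":0.014,"y":0.013,"yaw":7}]' 0.06; python3 - <<'E'
from h import *
print(readout.state()['joints'].round(3))
for n in('top','scene'):
    P=np.load(n+'P.npy'); m=viewer.camera_model(n);K=np.array(m['mtx']);rv=np.array(m['rvec'],float);R=cv2.Rodrigues(rv)[0];C=-R.T@np.array(m['tvec'],float).ravel()
    im=np.load(n+'0_im.npy'); g=im.sum(2)
    u0=cv2.projectPoints(np.array([[.498,.122,.07]]),rv,np.array(m['tvec'],float),K,None)[0].ravel(); print(n,u0)
    hole=(np.hypot(P[...,0]-.498,P[...,1]-.122)<.045)&(P[...,2]<.0655)
    v,u=np.nonzero(hole); near=np.hypot(u-u0[0],(v-u0[1]))<13; u=u[near];v=v[near]
    ray=np.stack([(u-K[0,2])/K[0,0],(v-K[1,2])/K[1,1],np.ones(len(u))],1)@R
    w=C+ray*((.07-C[2])/ray[:,2])[:,None]
    w=w[np.hypot(w[:,0]-.498,w[:,1]-.122)<.024]; print('hole on z=.07',w.mean(0).round(4),((w.max(0)+w.min(0))/2).round(4),np.ptp(w,axis=0).round(4),len(w))
E
```

```text
[-1.133  0.126 -0.04   1.405 -0.     1.571]
top [283.77995917 220.152654  ]
hole on z=.07 [0.4975 0.1217 0.07  ] [0.497  0.1214 0.07  ] [0.0359 0.0393 0.    ] 101
scene [367.21422422 182.26477493]
hole on z=.07 [0.5016 0.1221 0.07  ] [0.5007 0.123  0.07  ] [0.0313 0.0372 0.    ] 90$[0]: bad value
```

```bash
python3 -m creep '[{"x":0.014,"y":0.013,"z":0,"yaw":7},{"x":0.014,"y":0.013,"z":0,"yaw":7}]' 0.06; python3 -c "
from h import *
print(readout.state()['joints'].round(3))"
```

```text
time: 0.27
eef_pos: [0.2503, -0.4493, 0.2306]
ee_rot: [-0.001, 0.942, 0.336, -0.0]
force: [0.7, 0.6, 0.2]
finger_gap: 0.0638
gripper_force: 0.0
[-1.063  0.107 -0.063  1.403 -0.     1.393]
```

```bash
python3 -m creep '[{"x":0.013,"y":0.0116,"z":0,"yaw":7},{"x":0.013,"y":0.0116,"z":0,"yaw":7},{"x":0.013,"y":0.0116,"z":0,"yaw":7},{"x":0.013,"y":0.0116,"z":0,"yaw":7},{"x":0.013,"y":0.0116,"z":0,"yaw":7},{"x":0.013,"y":0.0116,"z":0,"yaw":7},{"x":0.013,"y":0.0116,"z":0,"yaw":7},{"x":0.013,"y":0.0116,"z":0,"yaw":7},{"x":0.013,"y":0.0116,"z":0,"yaw":7},{"x":0.013,"y":0.0116,"z":0,"yaw":7},{"x":0.013,"y":0.0116,"z":0,"yaw":7},{"x":0.013,"y":0.0116,"z":0,"yaw":7},{"x":0.013,"y":0.0116,"z":0,"yaw":7},{"x":0.013,"y":0.0116,"z":0,"yaw":7},{"x":0.013,"y":0.0116,"z":0,"yaw":7},{"x":0.013,"y":0.0116,"z":0,"yaw":7},{"x":0.013,"y":0.0116,"z":0,"yaw":7},{"x":0.013,"y":0.0116,"z":0,"yaw":7},{"x":0.013,"y":0.0116,"z":0,"yaw":7},{"x":0.013,"y":0.0116,"z":0,"yaw":7}]' 0.06; python3 -m creep '[{"x":0,"y":0,"z":0,"yaw":5}]'; python3 -c "
from h import *
s=readout.state();print(s['joints'].round(3));q=s['ee_rot'];print(np.degrees(2*np.arctan2(q[2],q[1]))-90)"
```

```text
time: 1.93
eef_pos: [0.5109, -0.2167, 0.2308]
ee_rot: [-0.0, 0.005, 1.0, 0.0]
force: [1.4, -0.0, 0.4]
finger_gap: 0.0602
gripper_force: 0.0
time: 2.02
eef_pos: [0.5122, -0.2157, 0.2304]
ee_rot: [-0.0, -0.04, 0.999, 0.001]
force: [0.2, -0.7, -0.4]
finger_gap: 0.0601
gripper_force: 0.0
[-3.990e-01  1.850e-01  2.900e-02  1.415e+00  1.000e-03 -4.790e-01]
94.55657854233363
```

```bash
python3 -m creep '[{"x":-0.002,"y":-0.001,"z":-0.019,"yaw":0},{"x":0,"y":0,"z":-0.019,"yaw":0},{"x":0,"y":0,"z":-0.019,"yaw":0},{"x":0,"y":0,"z":-0.019,"yaw":0},{"x":0,"y":0,"z":-0.019,"yaw":0},{"x":0,"y":0,"z":-0.019,"yaw":0},{"x":0,"y":0,"z":-0.019,"yaw":0},{"x":0,"y":0,"z":-0.019,"yaw":0},{"x":0,"y":0,"z":0,"yaw":0}]'; python3 -c "
from h import *
im,d=grab('scene','s1');cv2.imwrite('pics/c2.png',cv2.resize(im[80:240,150:350,::-1],None,fx=3,fy=3))"
```

```text
time: 2.77
eef_pos: [0.506, -0.2174, 0.0751]
ee_rot: [-0.003, -0.036, 0.999, 0.001]
force: [-0.3, -0.4, 0.9]
finger_gap: 0.0602
gripper_force: 0.0
```

View pics/c2.png

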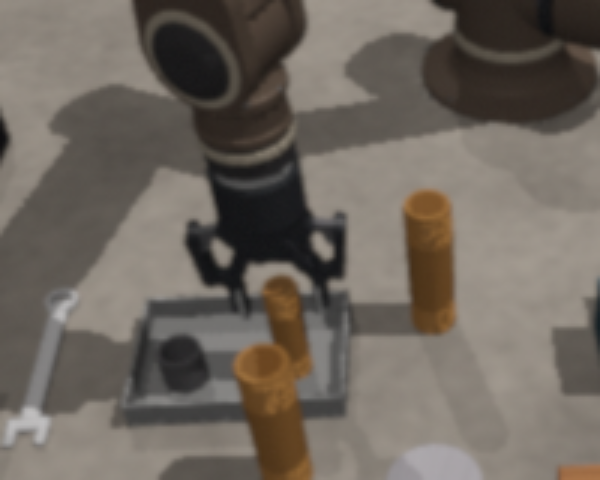

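The crop shows the nipple top at about (283,290), between the open fingers, with nothing else in the way. I'll trim x, then close and lift.

```bash
python3 -m creep '[{"x":0.003,"y":0,"z":0.001,"yaw":0},{"x":0,"y":0,"z":0,"yaw":0},{"x":0,"y":0,"z":0,"yaw":0}]'; python3 -m creep '[{"x":0,"y":0,"z":0,"yaw":0},{"x":0,"y":0,"z":0,"yaw":0},{"x":0,"y":0,"z":0,"yaw":0},{"x":0,"y":0,"z":0,"yaw":0},{"x":0,"y":0,"z":0,"yaw":0},{"x":0,"y":0,"z":0,"yaw":0},{"x":0,"y":0,"z":0,"yaw":0},{"x":0,"y":0,"z":0,"yaw":0}]' 0; python3 -m creep '[{"x":0,"y":0,"z":0.005,"yaw":0},{"x":0,"y":0,"z":0.01,"yaw":0},{"x":0,"y":0,"z":0.02,"yaw":0},{"x":0,"y":0,"z":0.02,"yaw":0},{"x":0,"y":0,"z":0.02,"yaw":0},{"x":0,"y":0,"z":0.015,"yaw":0},{"x":0,"y":0,"z":0.015,"yaw":0},{"x":0,"y":0,"z":0.01,"yaw":0},{"x":0,"y":0,"z":0,"yaw":0},{"x":0,"y":0,"z":0,"yaw":0},{"x":0,"y":0,"z":0,"yaw":0}]'
```

```text
time: 3.07
eef_pos: [0.5127, -0.2189, 0.0818]
ee_rot: [0.001, -0.036, 0.999, -0.001]
force: [0.7, 0.2, -0.2]
finger_gap: 0.0601
gripper_force: 0.0
time: 3.73
eef_pos: [0.512, -0.2181, 0.0812]
ee_rot: [0.001, -0.036, 0.999, 0.0]
force: [-0.5, 1.8, 5.2]
finger_gap: 0.0319
gripper_force: 59.0
time: 4.65
eef_pos: [0.5111, -0.2184, 0.1943]
ee_rot: [-0.001, -0.036, 0.999, 0.0]
force: [0.5, 0.7, -2.4]
finger_gap: 0.0314
gripper_force: 59.8
```

```bash
python3 -m creep '[{"x":0,"y":0.01,"z":0.015,"yaw":0},{"x":0,"y":0.02,"z":0.015,"yaw":0},{"x":-0.001,"y":0.02,"z":0,"yaw":0},{"x":-0.001,"y":0.02,"z":0,"yaw":0},{"x":-0.001,"y":0.02,"z":0,"yaw":0},{"x":-0.001,"y":0.02,"z":0,"yaw":0},{"x":-0.001,"y":0.02,"z":0,"yaw":0},{"x":-0.001,"y":0.02,"z":0,"yaw":0},{"x":-0.001,"y":0.02,"z":0,"yaw":0},{"x":-0.001,"y":0.02,"z":0,"yaw":0},{"x":-0.001,"y":0.02,"z":0,"yaw":0},{"x":-0.001,"y":0.02,"z":0,"yaw":0},{"x":-0.001,"y":0.02,"z":0,"yaw":0},{"x":-0.001,"y":0.02,"z":0,"yaw":0},{"x":0,"y":0.02,"z":0,"yaw":0},{"x":0,"y":0.02,"z":0,"yaw":0},{"x":0,"y":0.02,"z":0,"yaw":0},{"x":0,"y":0.01,"z":0,"yaw":0},{"x":0,"y":0,"z":0,"yaw":0},{"x":0,"y":0,"z":0,"yaw":0}]'; python3 -m creep '[{"x":0,"y":0,"z":0,"yaw":0},{"x":0,"y":0,"z":0,"yaw":0},{"x":0,"y":0,"z":0,"yaw":0}]'; python3 - <<'E'
from h import *
from scipy.optimize import least_squares
print(readout.state()['eef_pos'],readout.state()['joints'].round(2))
im,d=grab('scene','s2');P=world('scene',d)
hsv=cv2.cvtColor(im,cv2.COLOR_RGB2HSV)
m=(hsv[...,0]>5)&(hsv[...,0]<20)&(hsv[...,1]>140)&(P[...,2]>.12)&(P[...,2]<.26)&(abs(P[...,1]-.12)<.05)
p=P[m];print(m.sum(),p.min(0),p.max(0))
def f(c):
    return np.hypot(p[:,0]-c[0]-c[2]*(p[:,2]-.15),p[:,1]-c[1]-c[3]*(p[:,2]-.15))-.0165
r=least_squares(f,[.498,.122,0,0],loss='soft_l1',f_scale=.002);print('axis xy at z=.15, slopes',r.x.round(4),np.abs(r.fun).mean())
cv2.imwrite('pics/c3.png',cv2.resize(im[60:220,300:470,::-1],None,fx=3,fy=3))
E
```

```text
time: 6.32
eef_pos: [0.4992, 0.1215, 0.2245]
ee_rot: [-0.001, -0.036, 0.999, -0.0]
force: [0.8, 0.1, -2.5]
finger_gap: 0.0316
gripper_force: 59.9
time: 6.57
eef_pos: [0.4996, 0.1207, 0.2253]
ee_rot: [-0.0, -0.035, 0.999, -0.0]
force: [0.7, 0.7, -3.0]
finger_gap: 0.0318
gripper_force: 59.9
[0.49958782 0.12068437 0.22527247] [ 0.24  0.1  -0.08  1.39 -0.    0.17]
392 [0.48886819 0.1064048  0.15121834] [0.51602686 0.13511904 0.25989346]
axis xy at z=.15, slopes [ 0.4963  0.123  -0.0041 -0.0341] 0.0018254654504980343
```

View pics/c3.png

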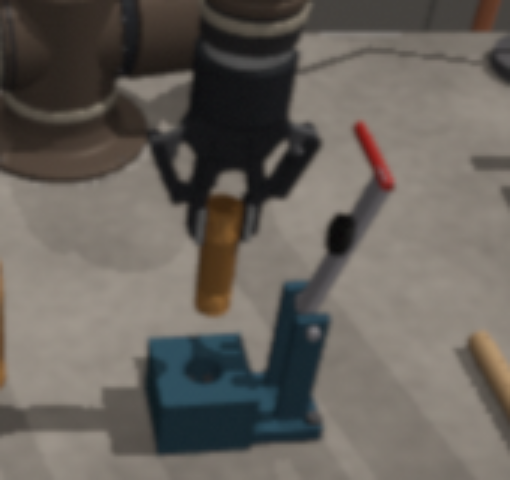

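```bash
python3 - <<'E'
from h import *
from scipy.optimize import least_squares
im,d=grab('top','t2')
for n,im,d in(('top',im,d),('scene',np.load('s2_im.npy'),np.load('s2.npy'))):
    P=world(n,d); hsv=cv2.cvtColor(im,cv2.COLOR_RGB2HSV)
    m=((hsv[...,0]>5)&(hsv[...,0]<20)&(hsv[...,1]>140)&(P[...,2]>.1)&(P[...,2]<.27)&(abs(P[...,1]-.12)<.04)&(abs(P[...,0]-.5)<.05)).astype(np.uint8)
    if n=='scene': m=cv2.erode(m,np.ones((1,1)))
    print(n,m.sum())
    v,u=np.nonzero(m); mm=viewer.camera_model(n);K=np.array(mm['mtx']);R=cv2.Rodrigues(np.array(mm['rvec'],float))[0];C=-R.T@np.array(mm['tvec'],float).ravel()
    # silhouette mid per row: intersect with plane x=.498 (scene)
    if n=='scene':
        for r in np.unique(v):
            w=[]
            for uu in (u[v==r].min()-.5,u[v==r].max()+.5):
                ray=np.array([(uu-K[0,2])/K[0,0],(r-K[1,2])/K[1,1],1])@R; w.append(C+ray*((.498-C[0])/ray[0]))
            w=np.array(w); print(r,'z %.3f ymid %.4f width %.4f'%(w[0,2],w[:,1].mean(),w[1,1]-w[0,1]))
    elif m.sum():
        print(P[v,u].mean(0),P[v,u].min(0),P[v,u].max(0))
E
```

```text
top 0
scene 392
126 z 0.263 ymid 0.1173 width 0.0193
127 z 0.260 ymid 0.1213 width 0.0267
128 z 0.257 ymid 0.1204 width 0.0291
129 z 0.254 ymid 0.1220 width 0.0268
130 z 0.251 ymid 0.1224 width 0.0269
131 z 0.248 ymid 0.1227 width 0.0269
132 z 0.245 ymid 0.1231 width 0.0270
133 z 0.242 ymid 0.1234 width 0.0271
134 z 0.239 ymid 0.1238 width 0.0271
135 z 0.236 ymid 0.1217 width 0.0272
136 z 0.233 ymid 0.1221 width 0.0273
137 z 0.230 ymid 0.1224 width 0.0273
138 z 0.227 ymid 0.1228 width 0.0274
139 z 0.224 ymid 0.1232 width 0.0275
140 z 0.220 ymid 0.1223 width 0.0250
141 z 0.217 ymid 0.1201 width 0.0251
142 z 0.214 ymid 0.1205 width 0.0251
143 z 0.211 ymid 0.1209 width 0.0252
144 z 0.208 ymid 0.1200 width 0.0278
145 z 0.204 ymid 0.1203 width 0.0279
146 z 0.201 ymid 0.1207 width 0.0279
147 z 0.198 ymid 0.1211 width 0.0280
148 z 0.194 ymid 0.1202 width 0.0255
149 z 0.191 ymid 0.1205 width 0.0256
150 z 0.188 ymid 0.1209 width 0.0257
151 z 0.184 ymid 0.1213 width 0.0257
152 z 0.181 ymid 0.1216 width 0.0258
153 z 0.178 ymid 0.1220 width 0.0259
154 z 0.174 ymid 0.1211 width 0.0233
155 z 0.171 ymid 0.1202 width 0.0260
156 z 0.167 ymid 0.1206 width 0.0261
157 z 0.164 ymid 0.1209 width 0.0261
158 z 0.161 ymid 0.1213 width 0.0262
159 z 0.157 ymid 0.1217 width 0.0263
160 z 0.154 ymid 0.1221 width 0.0264
161 z 0.150 ymid 0.1225 width 0.0264
162 z 0.146 ymid 0.1215 width 0.0238
163 z 0.143 ymid 0.1219 width 0.0186
164 z 0.139 ymid 0.1223 width 0.0027
```

```bash
python3 -m creep '[{"x":0,"y":0.0005,"z":-0.01,"yaw":0},{"x":0,"y":0,"z":-0.015,"yaw":0},{"x":0,"y":0,"z":-0.015,"yaw":0},{"x":0,"y":0,"z":-0.015,"yaw":0},{"x":0,"y":0,"z":-0.01,"yaw":0},{"x":0,"y":0,"z":-0.005,"yaw":0},{"x":0,"y":0,"z":0,"yaw":0},{"x":0,"y":0,"z":0,"yaw":0},{"x":0,"y":0,"z":0,"yaw":0}]'; python3 -m creep '[{"x":0,"y":0,"z":-0.002,"yaw":0},{"x":0,"y":0,"z":-0.002,"yaw":0},{"x":0,"y":0,"z":-0.002,"yaw":0},{"x":0,"y":0,"z":0,"yaw":0}]';python3 -m creep '[{"x":0,"y":0,"z":-0.002,"yaw":0},{"x":0,"y":0,"z":-0.002,"yaw":0},{"x":0,"y":0,"z":0,"yaw":0}]'
```

```text
time: 7.42
eef_pos: [0.5001, 0.1221, 0.1561]
ee_rot: [0.001, -0.036, 0.999, 0.0]
force: [0.3, 0.3, -3.1]
finger_gap: 0.0315
gripper_force: 59.9
time: 7.75
eef_pos: [0.4994, 0.122, 0.149]
ee_rot: [-0.0, -0.036, 0.999, -0.0]
force: [0.2, 0.2, -3.3]
finger_gap: 0.0313
gripper_force: 59.9
time: 8.0
eef_pos: [0.4994, 0.122, 0.1448]
ee_rot: [-0.0, -0.036, 0.999, -0.0]
force: [0.6, 0.0, -3.1]
finger_gap: 0.0317
gripper_force: 59.9
```

```bash
for_guard() { python3 -c "
from station import readout
import sys
f=readout.state()['force']; sys.exit(bool(abs(f[0])>6 or abs(f[1])>6 or f[2]>3))"; }
python3 -m creep '[{"x":0,"y":0,"z":-0.002,"yaw":0},{"x":0,"y":0,"z":-0.001,"yaw":0},{"x":0,"y":0,"z":0,"yaw":0}]' && for_guard && python3 -m creep '[{"x":0,"y":0,"z":-0.002,"yaw":0},{"x":0,"y":0,"z":-0.001,"yaw":0},{"x":0,"y":0,"z":0,"yaw":0}]' && for_guard && python3 -m creep '[{"x":0,"y":0,"z":-0.002,"yaw":0},{"x":0,"y":0,"z":-0.001,"yaw":0},{"x":0,"y":0,"z":0,"yaw":0}]' && for_guard && python3 -m creep '[{"x":0,"y":0,"z":-0.002,"yaw":0},{"x":0,"y":0,"z":-0.001,"yaw":0},{"x":0,"y":0,"z":0,"yaw":0}]'
```

```text
time: 8.25
eef_pos: [0.4994, 0.122, 0.142]
ee_rot: [-0.0, -0.036, 0.999, -0.0]
force: [-0.3, 0.2, -3.5]
finger_gap: 0.0314
gripper_force: 59.9
time: 8.5
eef_pos: [0.4994, 0.122, 0.139]
ee_rot: [-0.0, -0.036, 0.999, -0.0]
force: [0.4, -0.1, -2.0]
finger_gap: 0.0316
gripper_force: 59.9
time: 8.75
eef_pos: [0.4994, 0.122, 0.136]
ee_rot: [-0.0, -0.036, 0.999, -0.0]
force: [1.0, 0.2, -3.0]
finger_gap: 0.0314
gripper_force: 59.9
time: 9.0
eef_pos: [0.4994, 0.122, 0.133]
ee_rot: [-0.0, -0.036, 0.999, -0.0]
force: [0.2, -0.2, -2.6]
finger_gap: 0.0316
gripper_force: 59.9
```

```bash
cat > guard.py <<'E'
# look-only: exit 1 if the push or side load is beyond limits
from station import readout
import sys
f=readout.state()['force']; sys.exit(bool(abs(f[0])>8 or abs(f[1])>8 or f[2]>7.5))
E
python3 -m creep '[{"x":0,"y":0,"z":-0.002,"yaw":0},{"x":0,"y":0,"z":-0.001,"yaw":0},{"x":0,"y":0,"z":0,"yaw":0}]' && python3 guard.py && python3 -m creep '[{"x":0,"y":0,"z":-0.002,"yaw":0},{"x":0,"y":0,"z":-0.001,"yaw":0},{"x":0,"y":0,"z":0,"yaw":0}]' && python3 guard.py && python3 -m creep '[{"x":0,"y":0,"z":-0.001,"yaw":0},{"x":0,"y":0,"z":-0.001,"yaw":0},{"x":0,"y":0,"z":0,"yaw":0}]' && python3 guard.py && python3 -m creep '[{"x":0,"y":0,"z":-0.001,"yaw":0},{"x":0,"y":0,"z":-0.001,"yaw":0},{"x":0,"y":0,"z":0,"yaw":0}]' && python3 guard.py && python3 -m creep '[{"x":0,"y":0,"z":-0.001,"yaw":0},{"x":0,"y":0,"z":-0.001,"yaw":0},{"x":0,"y":0,"z":0,"yaw":0}]' && python3 guard.py && python3 -m creep '[{"x":0,"y":0,"z":-0.001,"yaw":0},{"x":0,"y":0,"z":-0.001,"yaw":0},{"x":0,"y":0,"z":0,"yaw":0}]'
```

```text
time: 9.25
eef_pos: [0.4994, 0.122, 0.13]
ee_rot: [-0.0, -0.036, 0.999, -0.0]
force: [-1.1, -0.1, -3.1]
finger_gap: 0.0319
gripper_force: 59.9
time: 9.5
eef_pos: [0.4994, 0.122, 0.127]
ee_rot: [-0.0, -0.036, 0.999, -0.0]
force: [-0.3, 0.4, -3.3]
finger_gap: 0.0319
gripper_force: 59.9
time: 9.75
eef_pos: [0.4997, 0.1221, 0.1255]
ee_rot: [0.0, -0.036, 0.999, 0.0]
force: [-0.3, -0.5, -2.4]
finger_gap: 0.0319
gripper_force: 60.4
time: 10.0
eef_pos: [0.4998, 0.1221, 0.1238]
ee_rot: [0.0, -0.036, 0.999, 0.0]
force: [-0.9, 0.8, 4.4]
finger_gap: 0.0314
gripper_force: 60.6
time: 10.25
eef_pos: [0.4997, 0.1221, 0.1213]
ee_rot: [0.0, -0.036, 0.999, 0.0]
force: [-0.8, -0.7, 2.8]
finger_gap: 0.0318
gripper_force: 60.5
time: 10.5
eef_pos: [0.4996, 0.1221, 0.1191]
ee_rot: [0.0, -0.036, 0.999, 0.0]
force: [-0.2, 0.5, 2.1]
finger_gap: 0.0317
gripper_force: 60.5
```

```bash
python3 -m creep '[{"x":0,"y":0,"z":-0.001,"yaw":0},{"x":0,"y":0,"z":-0.001,"yaw":0},{"x":0,"y":0,"z":0,"yaw":0}]' && python3 guard.py && python3 -m creep '[{"x":0,"y":0,"z":-0.001,"yaw":0},{"x":0,"y":0,"z":-0.001,"yaw":0},{"x":0,"y":0,"z":0,"yaw":0}]' && python3 guard.py && (
python3 -m creep '[{"x":0,"y":0,"z":-0.0006,"yaw":0},{"x":0,"y":0,"z":0,"yaw":0}]' && python3 guard.py && python3 -m creep '[{"x":0,"y":0,"z":-0.0006,"yaw":0},{"x":0,"y":0,"z":0,"yaw":0}]' && python3 guard.py && python3 -m creep '[{"x":0,"y":0,"z":-0.0006,"yaw":0},{"x":0,"y":0,"z":0,"yaw":0}]' && python3 guard.py && python3 -m creep '[{"x":0,"y":0,"z":-0.0006,"yaw":0},{"x":0,"y":0,"z":0,"yaw":0}]' && python3 guard.py && python3 -m creep '[{"x":0,"y":0,"z":-0.0006,"yaw":0},{"x":0,"y":0,"z":0,"yaw":0}]' && python3 guard.py && python3 -m creep '[{"x":0,"y":0,"z":-0.0006,"yaw":0},{"x":0,"y":0,"z":0,"yaw":0}]' && python3 guard.py && python3 -m creep '[{"x":0,"y":0,"z":-0.0006,"yaw":0},{"x":0,"y":0,"z":0,"yaw":0}]' && python3 guard.py && python3 -m creep '[{"x":0,"y":0,"z":-0.0006,"yaw":0},{"x":0,"y":0,"z":0,"yaw":0}]' ) | grep -E "eef|force: \["
```

```text
time: 10.75
eef_pos: [0.4996, 0.1221, 0.1171]
ee_rot: [-0.0, -0.036, 0.999, 0.0]
force: [0.8, 0.2, 2.0]
finger_gap: 0.0314
gripper_force: 60.5
time: 11.0
eef_pos: [0.4996, 0.1221, 0.1151]
ee_rot: [-0.0, -0.036, 0.999, 0.0]
force: [0.8, 0.6, 2.7]
finger_gap: 0.0319
gripper_force: 60.5
eef_pos: [0.4996, 0.122, 0.1146]
force: [-0.3, 0.8, 2.8]
eef_pos: [0.4996, 0.1221, 0.114]
force: [0.3, 1.0, 2.7]
eef_pos: [0.4996, 0.122, 0.1134]
force: [-0.2, 1.6, 2.1]
eef_pos: [0.4995, 0.122, 0.1128]
force: [-0.8, 0.4, 3.2]
eef_pos: [0.4996, 0.1221, 0.1122]
force: [0.3, 0.5, 3.2]
eef_pos: [0.4996, 0.122, 0.1116]
force: [-0.1, 0.4, 3.3]
eef_pos: [0.4995, 0.122, 0.111]
force: [0.8, 0.1, 2.8]
eef_pos: [0.4996, 0.1221, 0.1104]
force: [0.4, 0.5, 3.7]
```

```bash
(
python3 -m creep '[{"x":0,"y":0,"z":-0.0006,"yaw":0},{"x":0,"y":0,"z":0,"yaw":0}]' && python3 guard.py && python3 -m creep '[{"x":0,"y":0,"z":-0.0006,"yaw":0},{"x":0,"y":0,"z":0,"yaw":0}]' && python3 guard.py && python3 -m creep '[{"x":0,"y":0,"z":-0.0006,"yaw":0},{"x":0,"y":0,"z":0,"yaw":0}]' && python3 guard.py && python3 -m creep '[{"x":0,"y":0,"z":-0.0006,"yaw":0},{"x":0,"y":0,"z":0,"yaw":0}]' && python3 guard.py && python3 -m creep '[{"x":0,"y":0,"z":-0.0006,"yaw":0},{"x":0,"y":0,"z":0,"yaw":0}]' && python3 guard.py && python3 -m creep '[{"x":0,"y":0,"z":-0.0006,"yaw":0},{"x":0,"y":0,"z":0,"yaw":0}]' && python3 guard.py && python3 -m creep '[{"x":0,"y":0,"z":-0.0006,"yaw":0},{"x":0,"y":0,"z":0,"yaw":0}]' && python3 guard.py && python3 -m creep '[{"x":0,"y":0,"z":-0.0006,"yaw":0},{"x":0,"y":0,"z":0,"yaw":0}]' && python3 guard.py && python3 -m creep '[{"x":0,"y":0,"z":-0.0006,"yaw":0},{"x":0,"y":0,"z":0,"yaw":0}]' && python3 guard.py && python3 -m creep '[{"x":0,"y":0,"z":-0.0006,"yaw":0},{"x":0,"y":0,"z":0,"yaw":0}]' && python3 guard.py && python3 -m creep '[{"x":0,"y":0,"z":-0.0006,"yaw":0},{"x":0,"y":0,"z":0,"yaw":0}]' && python3 guard.py && python3 -m creep '[{"x":0,"y":0,"z":-0.0006,"yaw":0},{"x":0,"y":0,"z":0,"yaw":0}]' && python3 guard.py && python3 -m creep '[{"x":0,"y":0,"z":-0.0006,"yaw":0},{"x":0,"y":0,"z":0,"yaw":0}]' && python3 guard.py && python3 -m creep '[{"x":0,"y":0,"z":-0.0006,"yaw":0},{"x":0,"y":0,"z":0,"yaw":0}]' && python3 guard.py && python3 -m creep '[{"x":0,"y":0,"z":-0.0006,"yaw":0},{"x":0,"y":0,"z":0,"yaw":0}]' && python3 guard.py && python3 -m creep '[{"x":0,"y":0,"z":-0.0006,"yaw":0},{"x":0,"y":0,"z":0,"yaw":0}]') | grep -E "eef|force: \["
```

```text
eef_pos: [0.4996, 0.1221, 0.1099]
force: [-0.6, 0.9, 2.9]
eef_pos: [0.4997, 0.122, 0.1096]
force: [0.7, 0.1, 6.3]
eef_pos: [0.4998, 0.1221, 0.1094]
force: [-0.4, -0.2, 7.7]
```

Contact: the push climbs past the seat's steady value of about 3 N at the wrist, with 3.2 N of nipple weight on top of that. I'll bring it up carefully.

```bash
python3 -m creep '[{"x":0,"y":0,"z":-0.0006,"yaw":0},{"x":0,"y":0,"z":0,"yaw":0},{"x":0,"y":0,"z":0,"yaw":0}]' | grep -E "eef|force: \[" ; python3 -m creep '[{"x":0,"y":0,"z":-0.0005,"yaw":0},{"x":0,"y":0,"z":0,"yaw":0},{"x":0,"y":0,"z":0,"yaw":0}]' | grep -E "eef|force: \["
```

```text
eef_pos: [0.4999, 0.1221, 0.1091]
force: [-1.8, 0.2, 10.7]
eef_pos: [0.5001, 0.1221, 0.109]
force: [-2.1, -0.3, 11.8]
```

```bash
python3 -m creep '[{"x":0,"y":0,"z":-0.0005,"yaw":0},{"x":0,"y":0,"z":0,"yaw":0},{"x":0,"y":0,"z":0,"yaw":0}]' | grep -E "eef|force: \[" ; python3 -m creep '[{"x":0,"y":0,"z":-0.0003,"yaw":0},{"x":0,"y":0,"z":0,"yaw":0},{"x":0,"y":0,"z":0,"yaw":0},{"x":0,"y":0,"z":0,"yaw":0}]' | grep -E "eef|force: \["
```

```text
eef_pos: [0.5002, 0.1221, 0.1088]
force: [-2.1, -0.3, 14.3]
eef_pos: [0.5002, 0.1221, 0.1088]
force: [-2.8, -0.4, 15.3]
```

```bash
python3 -m creep '[{"x":0,"y":0,"z":-0.0003,"yaw":0},{"x":0,"y":0,"z":0,"yaw":0},{"x":0,"y":0,"z":0,"yaw":0},{"x":0,"y":0,"z":0,"yaw":0},{"x":0,"y":0,"z":0,"yaw":0},{"x":0,"y":0,"z":0,"yaw":0}]' | grep -E "eef|force: \[" ; python3 -m creep '[{"x":0,"y":0,"z":0,"yaw":0},{"x":0,"y":0,"z":0,"yaw":0},{"x":0,"y":0,"z":0,"yaw":0},{"x":0,"y":0,"z":0,"yaw":0},{"x":0,"y":0,"z":0,"yaw":0},{"x":0,"y":0,"z":0,"yaw":0}]' | grep -E "time|eef|force: \["
```

```text
eef_pos: [0.5003, 0.1222, 0.1087]
force: [-2.9, 0.1, 17.1]
time: 14.92
eef_pos: [0.5003, 0.1222, 0.1087]
force: [-2.6, -0.7, 17.3]
```

```bash
python3 -m creep '[{"x":0,"y":0,"z":0.0007,"yaw":0},{"x":0,"y":0,"z":0.0007,"yaw":0},{"x":0,"y":0,"z":0.0006,"yaw":0},{"x":0,"y":0,"z":0,"yaw":0}]' | grep -E "eef|force: \[" ; python3 -m creep '[{"x":0,"y":0,"z":0,"yaw":0},{"x":0,"y":0,"z":0,"yaw":0},{"x":0,"y":0,"z":0,"yaw":0},{"x":0,"y":0,"z":0,"yaw":0},{"x":0,"y":0,"z":0,"yaw":0},{"x":0,"y":0,"z":0,"yaw":0}]' 0.055; python3 -m creep '[{"x":0,"y":0,"z":0.005,"yaw":0},{"x":0,"y":0,"z":0.02,"yaw":0},{"x":0,"y":0,"z":0.035,"yaw":0},{"x":0,"y":0,"z":0.04,"yaw":0},{"x":0,"y":0,"z":0.04,"yaw":0},{"x":0,"y":0,"z":0.04,"yaw":0},{"x":0,"y":0,"z":0.04,"yaw":0},{"x":0,"y":0,"z":0.03,"yaw":0},{"x":0,"y":0,"z":0,"yaw":0},{"x":0,"y":0,"z":0,"yaw":0}]'; python3 - <<'E'
from h import *
im,d=grab('scene','s3');P=world('scene',d)
hsv=cv2.cvtColor(im,cv2.COLOR_RGB2HSV);h,s,v=[hsv[...,i] for i in range(3)]
m=(h>5)&(h<20)&(s>140)&(P[...,2]>.075)&(P[...,2]<.2)&(abs(P[...,1]-.12)<.04)&(abs(P[...,0]-.5)<.05)
p=P[m];print(m.sum(),np.percentile(p[:,2],[90,97]),p.mean(0))
m=((h>172)|(h<4))&(s>120)&(v>60)&(P[...,2]>.2)&(P[...,1]>0)&(P[...,1]<.5);p=P[m];print('red',p.mean(0),p.min(0),p.max(0))
cv2.imwrite('pics/c4.png',cv2.resize(im[30:220,300:480,::-1],None,fx=3,fy=3))
E
```

```text
eef_pos: [0.4997, 0.122, 0.1091]
force: [-0.4, 0.5, 6.6]
time: 15.75
eef_pos: [0.4994, 0.122, 0.1082]
ee_rot: [-0.0, -0.036, 0.999, -0.0]
force: [0.2, 0.5, 0.1]
finger_gap: 0.0552
gripper_force: 0.0
time: 16.58
eef_pos: [0.5003, 0.1222, 0.3608]
ee_rot: [0.002, -0.036, 0.999, 0.0]
force: [0.6, 0.0, -0.2]
finger_gap: 0.0549
gripper_force: 0.0
235 [0.14194527 0.14338789] [0.50795494 0.12144824 0.11651917]
red [0.4616893  0.24405096 0.27933145] [0.4172874  0.23781809 0.27373934] [0.50133833 0.25097583 0.2829139 ]
```

View pics/c4.png

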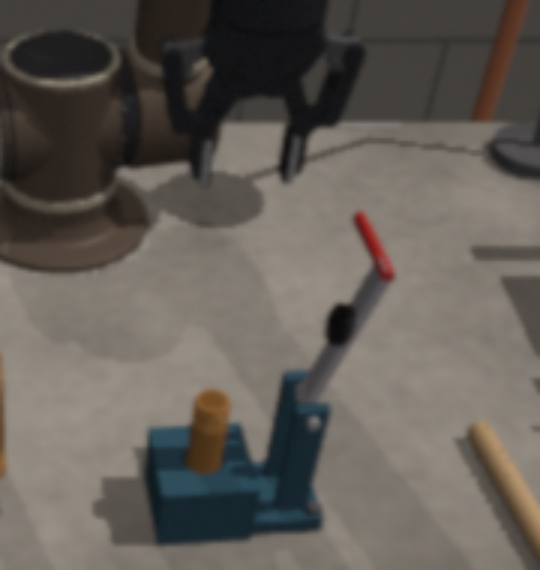

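The nipple stands in the socket at about (208,400) in the crop, with its top at 0.142, so it is home. The clamp is at about 1.86 rad. Next is the handle grip at (0.444, 0.244, 0.276).

```bash
python3 -m creep '[{"x":-0.009,"y":0.02,"z":0,"yaw":0},{"x":-0.009,"y":0.02,"z":0,"yaw":0},{"x":-0.009,"y":0.02,"z":0,"yaw":0},{"x":-0.009,"y":0.02,"z":0,"yaw":0},{"x":-0.009,"y":0.02,"z":0,"yaw":0},{"x":-0.009,"y":0.02,"z":0,"yaw":0},{"x":-0.002,"y":0.002,"z":-0.02,"yaw":0},{"x":0,"y":0,"z":-0.02,"yaw":0},{"x":0,"y":0,"z":-0.02,"yaw":0},{"x":0,"y":0,"z":0,"yaw":0},{"x":0,"y":0,"z":0,"yaw":0},{"x":0,"y":0,"z":0,"yaw":0}]'; python3 -m creep '[{"x":0,"y":0,"z":-0.01,"yaw":0},{"x":0,"y":0,"z":-0.01,"yaw":0},{"x":0,"y":0,"z":-0.01,"yaw":0},{"x":0,"y":0,"z":-0.01,"yaw":0},{"x":0,"y":0,"z":0,"yaw":0},{"x":0,"y":0,"z":0,"yaw":0},{"x":0,"y":0,"z":0,"yaw":0}]'; python3 -c "
from h import *
print(readout.state()['joints'].round(2))
im,d=grab('scene','s4');cv2.imwrite('pics/c5.png',cv2.resize(im[30:220,310:490,::-1],None,fx=3,fy=3))"
```

```text
time: 17.63
eef_pos: [0.4434, 0.2438, 0.2988]
ee_rot: [-0.0, -0.036, 0.999, -0.0]
force: [0.6, 0.6, 0.3]
finger_gap: 0.0549
gripper_force: 0.0
time: 18.22
eef_pos: [0.4436, 0.244, 0.2587]
ee_rot: [0.0, -0.036, 0.999, 0.0]
force: [-0.1, -0.1, 0.7]
finger_gap: 0.0551
gripper_force: 0.0
[ 0.5   0.09 -0.02  1.46 -0.    0.43]
```

View pics/c5.png

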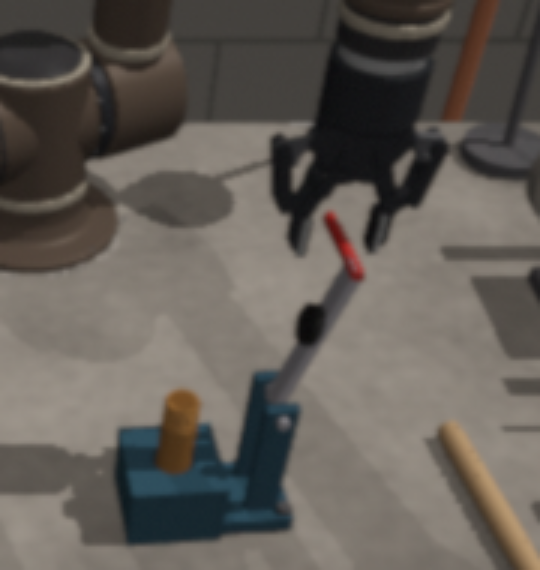

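The red rod lies between the open fingers, at about (340,240). I'll close on it and work out the arc rows.

```bash
python3 -m creep '[{"x":0,"y":0,"z":0,"yaw":0},{"x":0,"y":0,"z":0,"yaw":0},{"x":0,"y":0,"z":0,"yaw":0},{"x":0,"y":0,"z":0,"yaw":0},{"x":0,"y":0,"z":0,"yaw":0},{"x":0,"y":0,"z":0,"yaw":0},{"x":0,"y":0,"z":0,"yaw":0},{"x":0,"y":0,"z":0,"yaw":0},{"x":0,"y":0,"z":0,"yaw":0},{"x":0,"y":0,"z":0,"yaw":0}]' 0; python3 - <<'E'
import numpy as np
t=np.concatenate([np.arange(1.855,.75,-.1),np.arange(.755,.1,-.05)])
y=-.145*np.cos(t);z=.145*np.sin(t)
for i in range(1,len(t)): print('%.2f x %.4f y %.4f z %.4f  abs y %.4f z %.4f'%(t[i],-.0735*(y[i]-y[i-1]),.997*(y[i]-y[i-1]),z[i]-z[i-1],.997*(y[i]-y[0]),z[i]-z[0]))
E
```

```text
time: 19.1
eef_pos: [0.4437, 0.2444, 0.2589]
ee_rot: [0.0, -0.036, 0.999, 0.001]
force: [-0.4, 3.1, 5.6]
finger_gap: 0.0101
gripper_force: 58.7
1.75 x 0.0010 y -0.0141 z 0.0034  abs y -0.0141 z 0.0034
1.65 x 0.0011 y -0.0143 z 0.0019  abs y -0.0284 z 0.0053
1.55 x 0.0011 y -0.0144 z 0.0005  abs y -0.0428 z 0.0058
1.45 x 0.0011 y -0.0144 z -0.0010  abs y -0.0572 z 0.0048
1.35 x 0.0011 y -0.0143 z -0.0024  abs y -0.0715 z 0.0025
1.25 x 0.0010 y -0.0139 z -0.0038  abs y -0.0854 z -0.0014
1.15 x 0.0010 y -0.0135 z -0.0052  abs y -0.0989 z -0.0065
1.05 x 0.0010 y -0.0129 z -0.0065  abs y -0.1118 z -0.0130
0.95 x 0.0009 y -0.0122 z -0.0078  abs y -0.1240 z -0.0208
0.85 x 0.0008 y -0.0114 z -0.0090  abs y -0.1354 z -0.0298
0.75 x 0.0008 y -0.0104 z -0.0100  abs y -0.1458 z -0.0398
0.76 x -0.0000 y 0.0000 z 0.0000  abs y -0.1458 z -0.0398
0.70 x 0.0004 y -0.0048 z -0.0054  abs y -0.1506 z -0.0452
0.65 x 0.0003 y -0.0045 z -0.0056  abs y -0.1552 z -0.0509
0.60 x 0.0003 y -0.0043 z -0.0059  abs y -0.1594 z -0.0567
0.55 x 0.0003 y -0.0040 z -0.0061  abs y -0.1634 z -0.0628
0.50 x 0.0003 y -0.0037 z -0.0063  abs y -0.1671 z -0.0690
0.45 x 0.0002 y -0.0033 z -0.0064  abs y -0.1704 z -0.0755
0.40 x 0.0002 y -0.0030 z -0.0066  abs y -0.1734 z -0.0821
0.35 x 0.0002 y -0.0027 z -0.0067  abs y -0.1761 z -0.0888
0.30 x 0.0002 y -0.0023 z -0.0069  abs y -0.1784 z -0.0956
0.25 x 0.0001 y -0.0020 z -0.0070  abs y -0.1804 z -0.1026
0.20 x 0.0001 y -0.0016 z -0.0071  abs y -0.1821 z -0.1097
0.15 x 0.0001 y -0.0013 z -0.0071  abs y -0.1834 z -0.1168
0.10 x 0.0001 y -0.0009 z -0.0072  abs y -0.1843 z -0.1240
```

```bash
python3 -m creep '[{"x":0.0005,"y":-0.007,"z":0.0018,"yaw":0},{"x":0.0005,"y":-0.007,"z":0.0016,"yaw":0},{"x":0.0011,"y":-0.0143,"z":0.0019,"yaw":0},{"x":0.0011,"y":-0.0144,"z":0.0005,"yaw":0},{"x":0,"y":0,"z":0,"yaw":0},{"x":0,"y":0,"z":0,"yaw":0}]'; python3 -m creep '[{"x":0.0011,"y":-0.0144,"z":-0.001,"yaw":0},{"x":0.0011,"y":-0.0143,"z":-0.0024,"yaw":0},{"x":0.001,"y":-0.0139,"z":-0.0038,"yaw":0},{"x":0,"y":0,"z":0,"yaw":0},{"x":0,"y":0,"z":0,"yaw":0}]'
```

```text
time: 19.6
eef_pos: [0.4469, 0.2008, 0.2658]
ee_rot: [0.001, -0.035, 0.999, 0.001]
force: [-1.8, 0.9, 10.8]
finger_gap: 0.0096
gripper_force: 60.2
time: 20.02
eef_pos: [0.45, 0.1577, 0.2574]
ee_rot: [0.0, -0.035, 0.999, -0.001]
force: [-1.1, -2.9, 6.4]
finger_gap: 0.01
gripper_force: 62.0
```

```bash
python3 -m creep '[{"x":0.001,"y":-0.0135,"z":-0.0052,"yaw":0},{"x":0.001,"y":-0.0129,"z":-0.0065,"yaw":0},{"x":0.0009,"y":-0.0122,"z":-0.0078,"yaw":0},{"x":0,"y":0,"z":0,"yaw":0},{"x":0,"y":0,"z":0,"yaw":0}]'; python3 -m creep '[{"x":0.0008,"y":-0.0114,"z":-0.009,"yaw":0},{"x":0.0008,"y":-0.0104,"z":-0.01,"yaw":0},{"x":0.0004,"y":-0.0048,"z":-0.0054,"yaw":0},{"x":0.0003,"y":-0.0045,"z":-0.0056,"yaw":0},{"x":0.0003,"y":-0.0043,"z":-0.0059,"yaw":0},{"x":0,"y":0,"z":0,"yaw":0},{"x":0,"y":0,"z":0,"yaw":0}]'
```

```text
time: 20.43
eef_pos: [0.4526, 0.1197, 0.237]
ee_rot: [-0.001, -0.035, 0.999, -0.0]
force: [1.4, -0.6, -0.7]
finger_gap: 0.0095
gripper_force: 62.3
time: 21.02
eef_pos: [0.4554, 0.0841, 0.2009]
ee_rot: [-0.0, -0.035, 0.999, -0.001]
force: [1.7, -0.8, -3.9]
finger_gap: 0.0096
gripper_force: 60.4
```

```bash
python3 -m creep '[{"x":0.0003,"y":-0.004,"z":-0.0061,"yaw":0},{"x":0.0003,"y":-0.0037,"z":-0.0063,"yaw":0},{"x":0.0002,"y":-0.0033,"z":-0.0064,"yaw":0},{"x":0.0002,"y":-0.003,"z":-0.0066,"yaw":0},{"x":0.0002,"y":-0.0027,"z":-0.0067,"yaw":0},{"x":0,"y":0,"z":0,"yaw":0},{"x":0,"y":0,"z":0,"yaw":0}]';  python3 -m creep '[{"x":0.0001,"y":-0.0012,"z":-0.0034,"yaw":0},{"x":0.0001,"y":-0.0011,"z":-0.0034,"yaw":0},{"x":0,"y":0,"z":0,"yaw":0},{"x":0,"y":0,"z":0,"yaw":0}]'
```

```text
time: 21.6
eef_pos: [0.4566, 0.0679, 0.1689]
ee_rot: [-0.0, -0.035, 0.999, 0.0]
force: [1.8, 2.6, -2.1]
finger_gap: 0.0095
gripper_force: 59.0
time: 21.93
eef_pos: [0.4568, 0.0656, 0.1623]
ee_rot: [-0.0, -0.036, 0.999, -0.0]
force: [0.3, 2.4, -3.0]
finger_gap: 0.0099
gripper_force: 58.4
```

```bash
cat > guard2.py <<'E'
# look-only: exit 1 once the handle's weight is being taken up
from station import readout
import sys
sys.exit(bool(readout.state()['force'][2]>1))
E
(python3 -m creep '[{"x":0,"y":-0.0005,"z":-0.0017,"yaw":0},{"x":0.0001,"y":-0.0005,"z":-0.0017,"yaw":0},{"x":0,"y":0,"z":0,"yaw":0}]' && python3 guard2.py && python3 -m creep '[{"x":0,"y":-0.0005,"z":-0.0017,"yaw":0},{"x":0.0001,"y":-0.0005,"z":-0.0017,"yaw":0},{"x":0,"y":0,"z":0,"yaw":0}]' && python3 guard2.py && python3 -m creep '[{"x":0,"y":-0.0003,"z":-0.001,"yaw":0},{"x":0,"y":0,"z":0,"yaw":0}]' && python3 guard2.py && python3 -m creep '[{"x":0,"y":-0.0003,"z":-0.001,"yaw":0},{"x":0,"y":0,"z":0,"yaw":0}]' && python3 guard2.py && python3 -m creep '[{"x":0,"y":-0.0003,"z":-0.001,"yaw":0},{"x":0,"y":0,"z":0,"yaw":0}]' && python3 guard2.py && python3 -m creep '[{"x":0,"y":-0.0003,"z":-0.001,"yaw":0},{"x":0,"y":0,"z":0,"yaw":0}]' && python3 guard2.py && python3 -m creep '[{"x":0,"y":-0.0003,"z":-0.001,"yaw":0},{"x":0,"y":0,"z":0,"yaw":0}]' && python3 guard2.py && python3 -m creep '[{"x":0,"y":-0.0003,"z":-0.001,"yaw":0},{"x":0,"y":0,"z":0,"yaw":0}]' && python3 guard2.py && python3 -m creep '[{"x":0,"y":-0.0002,"z":-0.001,"yaw":0},{"x":0,"y":0,"z":0,"yaw":0}]' && python3 guard2.py && python3 -m creep '[{"x":0,"y":-0.0002,"z":-0.001,"yaw":0},{"x":0,"y":0,"z":0,"yaw":0}]') | grep -E "time|eef|force: \["
```

```text
time: 22.18
eef_pos: [0.4569, 0.0648, 0.1594]
force: [-1.6, 1.9, 0.8]
time: 22.43
eef_pos: [0.457, 0.0642, 0.157]
force: [-4.1, 4.2, 8.3]
```

```bash
python3 -m creep '[{"x":0,"y":0.0003,"z":0.0012,"yaw":0},{"x":0,"y":0,"z":0,"yaw":0},{"x":0,"y":0,"z":0,"yaw":0}]'; python3 -c "
from h import *
im,d=grab('scene','s5');cv2.imwrite('pics/c6.png',cv2.resize(im[80:230,310:460,::-1],None,fx=4,fy=4,interpolation=cv2.INTER_CUBIC))"
```

```text
time: 22.68
eef_pos: [0.4569, 0.0645, 0.158]
ee_rot: [0.0, -0.036, 0.999, 0.001]
force: [-3.3, 4.2, 6.3]
finger_gap: 0.0098
gripper_force: 59.2
```

View pics/c6.png

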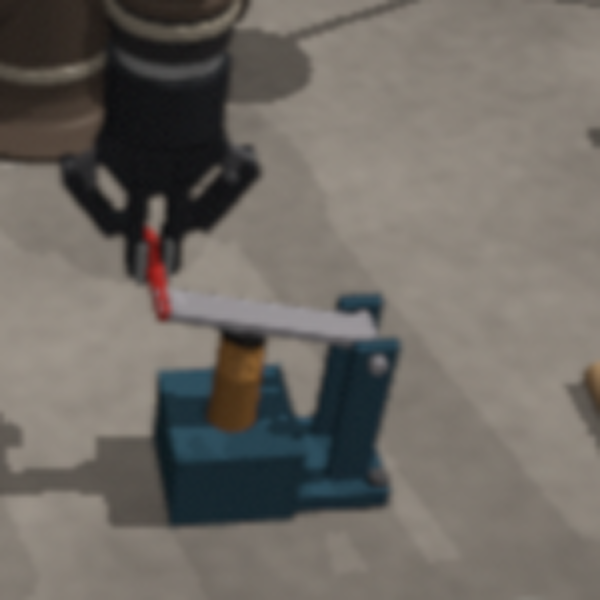

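The pad sits on the nipple's top, at about (243,335) in the crop. I'll ease off, release and retreat straight up.

```bash
python3 -m creep '[{"x":0,"y":0.0002,"z":0.0008,"yaw":0},{"x":0,"y":0,"z":0,"yaw":0}]' | grep -E "eef|force: \["; python3 -m creep '[{"x":0,"y":0,"z":0,"yaw":0},{"x":0,"y":0,"z":0,"yaw":0},{"x":0,"y":0,"z":0,"yaw":0},{"x":0,"y":0,"z":0,"yaw":0},{"x":0,"y":0,"z":0,"yaw":0},{"x":0,"y":0,"z":0,"yaw":0}]' 0.045; python3 -m creep '[{"x":0,"y":0,"z":0.005,"yaw":0},{"x":0,"y":0,"z":0.01,"yaw":0},{"x":0,"y":0,"z":0.02,"yaw":0},{"x":0,"y":0,"z":0.03,"yaw":0},{"x":0,"y":0,"z":0.03,"yaw":0},{"x":0,"y":0,"z":0.03,"yaw":0},{"x":0,"y":0,"z":0.03,"yaw":0},{"x":0,"y":0,"z":0,"yaw":0},{"x":0,"y":0,"z":0,"yaw":0},{"x":0,"y":0,"z":0,"yaw":0}]'; python3 -c "
from h import *
im,d=grab('scene','s6');cv2.imwrite('pics/c7.png',cv2.resize(im[60:280,120:520,::-1],None,fx=2,fy=2,interpolation=cv2.INTER_CUBIC))
P=world('scene',d);hsv=cv2.cvtColor(im,cv2.COLOR_RGB2HSV);h,s,v=[hsv[...,i] for i in range(3)]
m=((h>172)|(h<4))&(s>120)&(v>60)&(P[...,2]>.1)&(P[...,1]>0)&(P[...,1]<.3);p=P[m];print('red',p.mean(0))
m=(h>5)&(h<20)&(s>140)&(P[...,2]>.075)&(P[...,2]<.2)&(abs(P[...,1]-.12)<.04)&(abs(P[...,0]-.5)<.05);print(np.percentile(P[m][:,2],[90,97]))"
```

```text
eef_pos: [0.4569, 0.0646, 0.1585]
force: [-3.1, 3.8, 4.6]
time: 23.4
eef_pos: [0.4571, 0.064, 0.1579]
ee_rot: [-0.0, -0.036, 0.999, -0.0]
force: [-0.2, -0.5, 0.1]
finger_gap: 0.045
gripper_force: 0.0
time: 24.23
eef_pos: [0.4571, 0.0642, 0.3131]
ee_rot: [0.0, -0.036, 0.999, -0.0]
force: [-0.6, -0.0, 0.1]
finger_gap: 0.0453
gripper_force: 0.0
red [0.46952258 0.06407893 0.17797992]
[0.13706171 0.14274497]
```

View pics/c7.png

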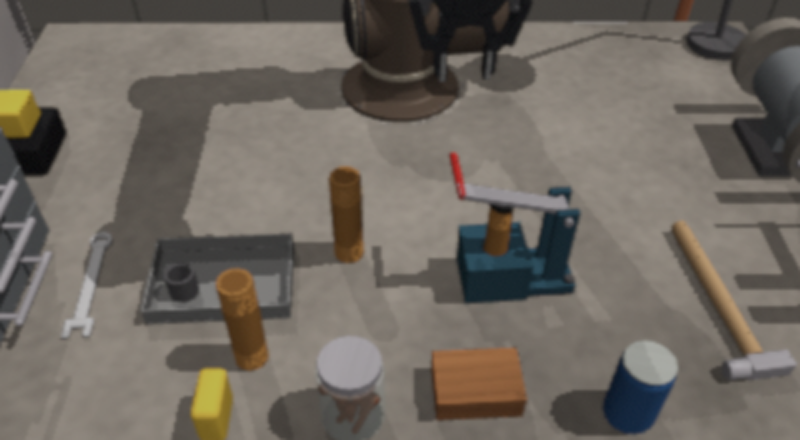

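The clamp rests on the nipple, the gripper is clear, and everything else is where it was. Handing in.

```bash
python3 -c "
from station import job
print(job.hand_in())"
```

```text
the job is handed in; nothing more can be done
None
```

The job is handed in at about 24 s: the nipple is home on its stop, pressed at about 17 N at the wrist (about 20 N with its own weight) and held about a second, then the clamp led down until its pad rests on top and let go, with nothing else moved; no verdict came back.

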